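# Close the sugar jars at the sauce counter

### The arm

A 6-joint arm with a two-finger parallel gripper is mounted at the origin on the work surface. World frame = base frame: x ahead of the robot, y to its left, z up, the work surface at z = 0. Lengths are in m, angles in degrees, forces in N, time in s.
With the tool pointing down it reaches from about 0.3 to 0.85 m from the base axis. Payload 5.4 kg.
Tool frame: the origin (TCP) lies midway between the tips of the shut fingers; the grasp point (between the pads) lies 19 mm behind it; z points along the fingers, y is the line along which they close (so a half turn about z gives the same grasp; the last joint's range is limited). The gripper opens to 85 mm and grips with 20 to 120 N. Pads are 22 mm wide; open, the fingers measure 114 mm over their backs; the gripper's body (76 mm by 85 mm) begins 54 mm behind the grasp point. The pads swing forward as they close: fully open they stand 13 mm farther back than shut.
Start: joints at [58.207, 9.076, 91.501, -0, 79.423, -12.038], TCP at [0.194, 0.541, 0.206] pointing down, gripper open.
Joint ranges: [-166.64, 166.64], [-54.1, 131.32], [10.49, 154.53], [-73.88, 253.88], [9.74, 151.15], [-171.62, 171.62]. Speed limits (degrees/s): [147.25, 147.25, 180, 180, 180, 180].

### API

Orientations are given as [roll, pitch, yaw] about the fixed x, y, z axes, in that order (R = Rz(yaw) Ry(pitch) Rx(roll)).
In Python, from plant import env gives the robot as it stands. The module is installed in compiled form; this text tells all that it offers.
- The arm moves only by the shell command python3 -m inch 'ROWS' [FORCE]. ROWS is JSON, a list of rows, each a list of 7 numbers: the turn, a rotation vector about the world's x, y, z in rad, then the shift along the world's x, y, z in m, then the opening, from 0 (shut) to 1 (fully open). In form: [[rx, ry, rz, dx, dy, dz, claw], ...]. A call has 1 to 10 rows; each row is the pose to reach, as a shift and turn from the pose commanded when the call began; what a row does not reach only later rows make up. A row lasts 1/8 s, in which the tool goes at most 62.5 mm and 10.7 degrees, less where a joint would pass 70% of its speed; a pose out of reach is approached as far as the arm can. A call with a gripper value outside its range is refused whole. The fingers move at their own pace and stop on an object; FORCE is the grip in N (left out, the last holds). Time passes only in rows, so rows that repeat a pose let the fingers close. It gives the time, the measured TCP pose, the force, the opening and the grip force at its end, in the units of the state.
- env.state(): the state, without advancing time (a new reading comes with each control period).
- env.snapshot(name): name is "scene" or "top" or "wrist"; returns a dict with "img" (420x560x3 uint8, red, green, blue), "fx", "fy", "cx", "cy" (pixels), "R" (3x3) and "t" (3): a world point X has camera coordinates R X + t; the wrist camera has in their place "mount" (4x4, takes a point from camera to tool coordinates, whose origin is the TCP and whose axes are the flange's). Camera axes: x right, y down, z forward; pixel columns grow to the right and rows downward; lengths in m; the calibration is good to about 2 mm. The wrist camera is an equidistant fisheye: a pixel r from the principal point sees the ray r / f radians off the axis. A picture is of the moment at which its call begins: read the wrist's pose just before it. There is no depth.
- env.job_done(): hands the job in; it is judged then, once.
The state is a dict: "clock": time; "q": joint angles; "joint_velocities": joint speeds; "tau": joint torques, N m; "tool_pos": TCP position; "eef_rot": TCP orientation; "force": force on the tool from outside, world axes, zero at the start; "torque": the same for the moment, N m; "gripper_width": opening from 0.0 (shut) to 1.0 (fully open); "grip_force": force on a finger pad.
Only numpy, scipy, OpenCV 4.12 (cv2) and the standard library are available. Lean on these libraries where they do the work, as an engineer would, in place of code of your own. Each camera call takes 0.05 s, during which the arm holds its last target. There are 200 camera calls.

### The job

Three alike glass sugar jars with wooden lids stand on the sauce counter; two of the lids were left standing up off their jars. Press each of those two lids straight down until it is fully home on its jar, leaving the jars standing upright where they are. Do not touch the jar that is already closed, and do not knock over or shift the oil bottle.

Things in the scene. Friction and masses are not known exactly. Their poses are not given: they have to be found in the camera images.
- lid_a_top (a point): Centre of the top face of the first raised lid: plain wooden disc, 90 mm across, 16 mm thick, over a dark rubber plug that sits in the jar's mouth, 18 to 26 mm of it bare below the disc. z up. It only slides straight down along its jar against a steady friction of 7 N, and stays where left. Top 124 to 132 mm above the counter at the start, 106 mm when home, where the disc meets the rim and stops.
- lid_b_top (a point): The same point of the second raised lid, alike in every way. Each jar is clear glass with brown sugar in it and a steel band round the mouth, 82 mm across, rim 90 mm above the counter, 0.6 to 0.95 kg with its lid, standing loose on the counter.
- closed_jar: The third jar, of the same make, whose lid is already fully home (no dark plug shows, lid top 106 mm above the counter); must not be touched. Origin at the centre of its underside, z up.
- oil_bottle: Bystander: amber squeeze bottle with dark blue cap and small spout, 60 mm across, 186 mm tall, standing loose. Origin at the centre of its underside, z up.

How it is judged:
By the outcome, as a careful person would: the job done as asked, in the order asked, and still so for the second after the job is handed in, with the robot touching nothing.
It also fails if it takes over 46 s, if anything falls off the work surface, if the arm or the gripper's body presses on something with over 40 N, if the wrist force passes 120 N, or if a joint passes its speed limit or range.

## Working session

There is one attempt and no reset: what is moved stays moved. The work goes in short steps, Python scripts to look and compute and a shell command to move; the robot and the scene stay as the last step left them, time stands still between calls to the robot, and variables do not carry over. Pictures are saved under pics/ and viewed, at most 10 in all, crops included, and the job is handed in when it is done.

```bash
mkdir -p pics; python3 - <<'E'
from plant import env
import cv2,pickle
d={}
for n in("scene","top"):
    s=env.snapshot(n);d[n]=s;cv2.imwrite(f"pics/{n}0.png",s["img"][:,:,::-1])
pickle.dump(d,open("d.pkl","wb"))
s=env.state();print(s["clock"],s["tool_pos"],s["eef_rot"],s["force"])
E
```

```text
0.1 [0.1940518  0.54064017 0.20470093] [-1.79904028e+02 -2.11207319e-02  1.60244064e+02] [-0.65712958 -0.8007189   0.69611249]
```

View pics/scene0.png

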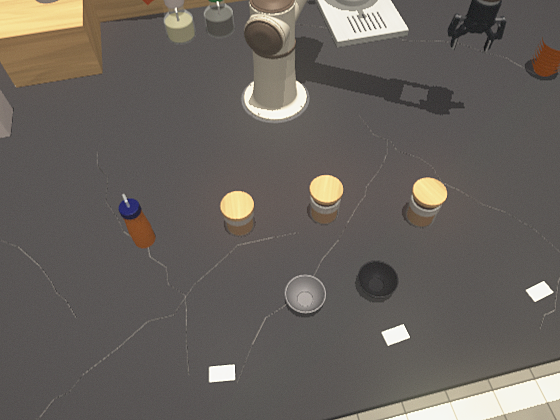

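View pics/top0.png

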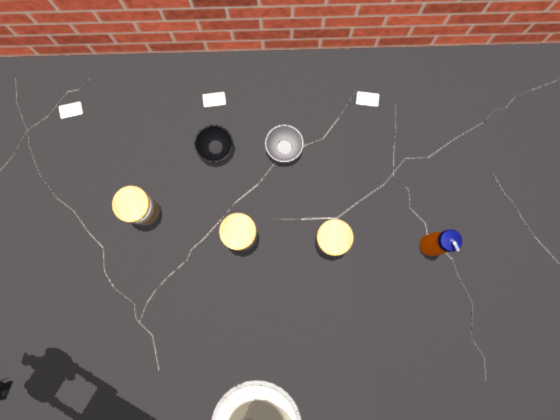

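The scene view shows three lids at about (237,206), (326,190) and (429,193), with the bottle at (137,222). The top view shows the same lids at (335,238), (238,232) and (131,204). Next I'll triangulate them and enlarge a crop to see which lids are raised.

```bash
python3 - <<'E'
import pickle,cv2,numpy as np
d=pickle.load(open("d.pkl","rb"))
P={};
for n,s in d.items():
    K=np.array([[s["fx"],0,s["cx"]],[0,s["fy"],s["cy"]],[0,0,1]]);P[n]=K@np.c_[s["R"],s["t"]]
    print(n,-np.array(s["R"]).T@s["t"])
    # lid blobs
    h=cv2.cvtColor(s["img"],cv2.COLOR_RGB2HSV);m=cv2.inRange(h,(10,90,190),(30,255,255))
    k,_,st,c=cv2.connectedComponentsWithStats(m)
    for i in range(1,k):
        if st[i,4]>300:print(st[i],c[i].round(1))
a=np.array([[237,206],[326,190],[429,192]],float).T;b=np.array([[335,238],[238,232],[131,204]],float).T
X=cv2.triangulatePoints(P["scene"],P["top"],a,b);print((X[:3]/X[3]).T.round(4))
im=d["scene"]["img"][165:245,195:465,::-1];cv2.imwrite("pics/c.png",cv2.resize(im,None,fx=2.96,fy=2.96,interpolation=2))
E
```

```text
scene [ 1.20680783 -0.24901757  1.16312412]
[   0    0   83   39 2625] [38.1 16.2]
[310 175  33  28 579] [326.3 188.1]
[413 177  34  28 614] [429.7 190.9]
[220 191  34  28 586] [236.4 204. ]
top [ 0.38061244 -0.08289454  1.26114786]
[[ 0.475  -0.2109  0.0993]
 [ 0.4951  0.0283  0.1182]
 [ 0.571   0.2889  0.1232]]
```

View pics/c.png

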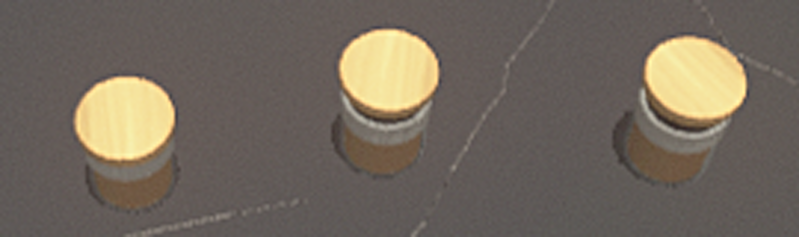

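The left jar (y = -0.21) is closed. The middle and right jars show dark plug, so those are the raised ones. I'll refine their xy from the top view and work out the shifts.

```bash
python3 - <<'E'
import pickle,cv2,numpy as np
from plant import env
s=pickle.load(open("d.pkl","rb"))["top"];R=np.array(s["R"]);t=np.array(s["t"]);C=-R.T@t
g=s["img"];m=((g[:,:,0].astype(int)>170)&(g[:,:,2]<150)&(g[:,:,1]>120)).astype("uint8")
k,_,st,c=cv2.connectedComponentsWithStats(m);p0=env.state()["tool_pos"]
for i in range(1,k):
    if st[i,4]>500:
        u=st[i,0]+st[i,2]/2-.5;v=st[i,1]+st[i,3]/2-.5
        r=R.T@[(u-s["cx"])/s["fx"],(v-s["cy"])/s["fy"],1]
        X=C+r*(.127-C[2])/r[2];print(st[i],c[i].round(1),X.round(4),(X-p0).round(4))
E
```

```text
[  62    0  203   51 1024] [157.7  23.8] [1.0348 0.2106 0.127 ] [ 0.8408 -0.33   -0.0777]
[ 250    0  194   37 1049] [345.7  12.9] [ 1.0414 -0.2631  0.127 ] [ 0.8474 -0.8037 -0.0777]
```

```bash
python3 -m inch '[[0,0,0,0.05,-0.033,0,0],[0,0,0,0.1,-0.066,0,0],[0,0,0,0.15,-0.1,0,0],[0,0,0,0.2,-0.134,0,0],[0,0,0,0.25,-0.167,0,0],[0,0,0,0.3,-0.2,0,0],[0,0,0,0.35,-0.234,-0.02,0],[0,0,0,0.377,-0.252,-0.045,0],[0,0,0,0.377,-0.252,-0.045,0],[0,0,0,0.377,-0.252,-0.045,0]]' 40
python3 - <<'E'
from plant import env
import cv2
for n in("scene","wrist"):
    s=env.snapshot(n);cv2.imwrite(f"pics/{n}1.png",s["img"][:,:,::-1])
    if n=="scene":cv2.imwrite("pics/c1.png",cv2.resize(s["img"][120:250,340:510,::-1],None,fx=4,fy=4,interpolation=2))
E
```

```text
clock: 1.35
tool_pos: [0.5708, 0.2897, 0.1608]
eef_rot: [180.0, -0.0, 160.3]
force: [0.6, 1.1, 0.4]
gripper_width: 0.002
grip_force: 0.0
```

View pics/c1.png

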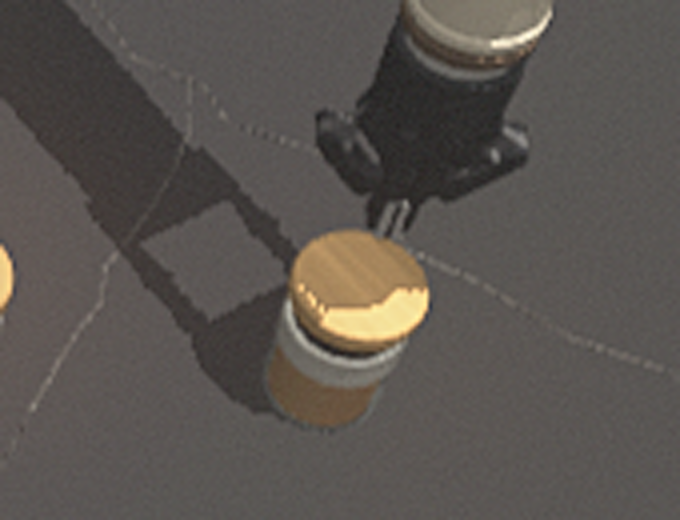

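View pics/wrist1.png

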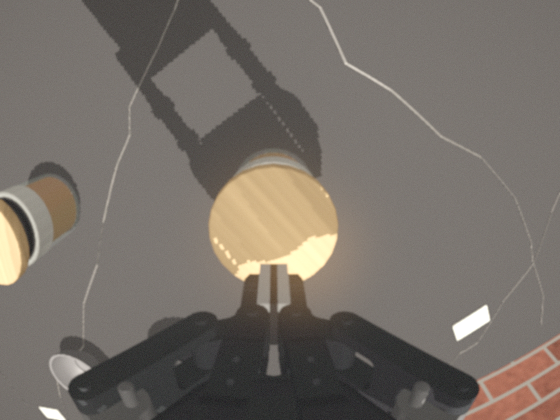

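The crop shows the fingertips at about (385,225), near the lid centre at about (360,290). In the wrist view the lid centre is at about (273,224) and the tips at (273,268). I'll project the wrist lid centre to world coordinates to check the offset.

```bash
cat > w.py <<'E'
from plant import env
import numpy as np
from scipy.spatial.transform import Rotation as Ro
def lid(u,v,z):
    st=env.state();s=env.snapshot("wrist");M=np.array(s["mount"]);Rt=Ro.from_euler("xyz",st["eef_rot"],degrees=True).as_matrix()
    a=np.array([(u-s["cx"])/s["fx"],(v-s["cy"])/s["fy"]]);th=np.hypot(*a)
    r=Rt@M[:3,:3]@np.r_[a/th*np.sin(th),np.cos(th)];C=st["tool_pos"]+Rt@M[:3,3]
    X=C+r*(z-C[2])/r[2];print(X.round(4),(X-st["tool_pos"]).round(4))
E
python3 -c "
from w import *
for z in(.124,.128,.132):lid(273.5,224,z)"
```

```text
[0.5651 0.2909 0.124 ] [-0.0058  0.0005 -0.0378]
[0.5638 0.2914 0.128 ] [-0.0072  0.001  -0.0339]
[0.5624 0.2919 0.132 ] [-0.0087  0.0016 -0.0299]
```

```bash
python3 -m inch '[[0,0,0,-0.006,0.001,-0.01,0],[0,0,0,-0.006,0.001,-0.02,0],[0,0,0,-0.006,0.001,-0.026,0],[0,0,0,-0.006,0.001,-0.031,0],[0,0,0,-0.006,0.001,-0.035,0],[0,0,0,-0.006,0.001,-0.039,0],[0,0,0,-0.006,0.001,-0.043,0],[0,0,0,-0.006,0.001,-0.047,0],[0,0,0,-0.006,0.001,-0.050,0],[0,0,0,-0.006,0.001,-0.050,0]]'
python3 -m inch '[[0,0,0,0,0,-0.002,0],[0,0,0,0,0,-0.003,0],[0,0,0,0,0,-0.003,0]]'
```

```text
clock: 2.85
tool_pos: [0.5652, 0.2901, 0.1103]
eef_rot: [-180.0, -0.0, 160.2]
force: [0.0, 0.1, 0.7]
gripper_width: 0.002
grip_force: 0.0
clock: 3.22
tool_pos: [0.5653, 0.2901, 0.1075]
eef_rot: [-180.0, -0.0, 160.2]
force: [-0.3, 0.5, -0.6]
gripper_width: -0.001
grip_force: 0.0
```

```bash
python3 -m inch '[[0,0,0,0,0,-0.001,0],[0,0,0,0,0,-0.002,0]]'
python3 -m inch '[[0,0,0,0,0,-0.001,0],[0,0,0,0,0,-0.001,0]]'
python3 - <<'E'
from plant import env
import cv2
s=env.snapshot("scene");cv2.imwrite("pics/c2.png",cv2.resize(s["img"][120:250,340:510,::-1],None,fx=4,fy=4,interpolation=2))
E
```

```text
clock: 3.48
tool_pos: [0.5654, 0.2901, 0.1056]
eef_rot: [180.0, 0.0, 160.2]
force: [0.5, 0.3, -0.2]
gripper_width: -0.004
grip_force: 0.0
clock: 3.72
tool_pos: [0.5653, 0.2901, 0.1044]
eef_rot: [-180.0, -0.0, 160.2]
force: [0.4, 0.4, -0.2]
gripper_width: 0.004
grip_force: 0.0
```

View pics/c2.png

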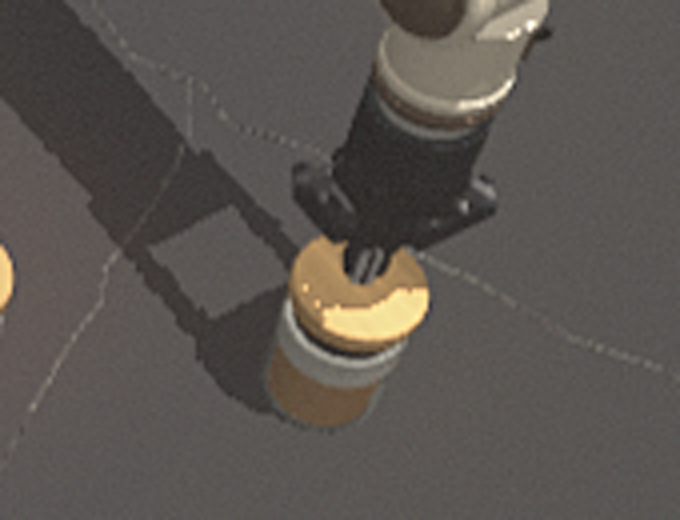

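The crop shows the lid unmoved, with its plug still bare below the disc. The tips are just over its centre at about (368,280), and no force reads. I'll check the tip height by projecting the reported TCP into both fixed cameras.

```bash
python3 - <<'E'
from plant import env
import cv2,numpy as np
p=env.state()["tool_pos"];ims=[]
for n,(x,y) in(("scene",(385,140)),("top",(90,160))):
    s=env.snapshot(n);q=lambda X:(lambda c:np.array([s["fx"]*c[0]/c[2]+s["cx"],s["fy"]*c[1]/c[2]+s["cy"]]))(s["R"]@X+s["t"])
    print(n,[(q(p+[0,0,d])-[x,y]).round(1)*5 for d in(0,.015,.03)])
    # known-size hints: rim bottom of jar at counter for z=0
    print([(q(np.array([p[0],p[1],z]))-[x,y]).round(1)*5 for z in(0,.106,.128)])
    ims.append(cv2.resize(s["img"][y:y+100,x:x+80,::-1],None,fx=5,fy=5,interpolation=2))
cv2.imwrite("pics/c3.png",np.hstack(ims))
E
```

```text
scene [array([207.5, 272. ]), array([214. , 255.5]), array([221., 239.])]
[array([164., 378.]), array([208. , 270.5]), array([218., 246.])]
top [array([212. , 236.5]), array([202., 232.]), array([192. , 227.5])]
[array([273.5, 265. ]), array([211., 236.]), array([196.5, 229.5])]
```

View pics/c3.png

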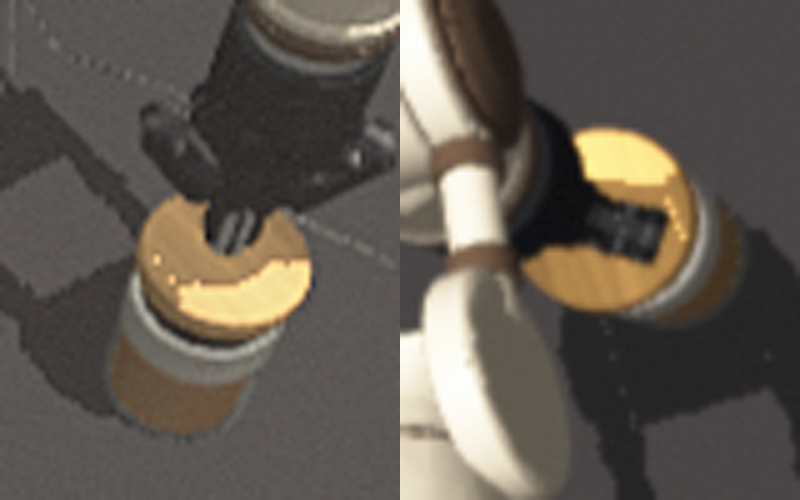

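Both views put the fingertips over the lid but apparently clear of it. I'll keep descending slowly and let the force show contact.

```bash
for i in 1 2 3 ; do :; done
python3 -m inch '[[0,0,0,0.003,0,-0.001,0],[0,0,0,0.003,0,-0.002,0],[0,0,0,0.003,0,-0.003,0]]' | egrep 'pos|force'
python3 -m inch '[[0,0,0,0,0,-0.001,0],[0,0,0,0,0,-0.002,0],[0,0,0,0,0,-0.003,0]]'| egrep 'pos|force'
python3 -m inch '[[0,0,0,0,0,-0.001,0],[0,0,0,0,0,-0.002,0],[0,0,0,0,0,-0.003,0]]'| egrep 'pos|force'
```

```text
tool_pos: [0.5684, 0.2901, 0.1015]
force: [0.3, 0.0, -0.4]
grip_force: 0.0
tool_pos: [0.5684, 0.2902, 0.0997]
force: [-4.0, -1.2, 6.4]
grip_force: 3.2
tool_pos: [0.5684, 0.2902, 0.0968]
force: [-3.4, -0.5, 5.2]
grip_force: 3.2
```

```bash
python3 - <<'E'
from plant import env
import cv2,numpy as np
st=env.state();print(st["force"],st["torque"],st["gripper_width"],st["tool_pos"],st["eef_rot"])
s=env.snapshot("scene");w=env.snapshot("wrist");print(np.array(w["mount"]).round(3),w["fx"])
a=cv2.resize(s["img"][150:240,390:460,::-1],None,fx=5,fy=5,interpolation=2)
b=cv2.resize(w["img"][110:335,165:390,::-1],(450,450))
cv2.imwrite("pics/c4.png",np.hstack([a,b]))
E
```

```text
[-3.37099749 -0.54275915  5.23395149] [-2.54245168e-01  5.65189065e-01  5.39778866e-04] 0.0059702111313787954 [0.56842647 0.29019082 0.09675852] [-1.79999734e+02  1.43582389e-02  1.60254943e+02]
[[ 0.    -0.945 -0.328  0.085]
 [ 1.     0.    -0.001 -0.002]
 [ 0.001 -0.328  0.945 -0.168]
 [ 0.     0.     0.     1.   ]] 325.19226210127806
```

View pics/c4.png

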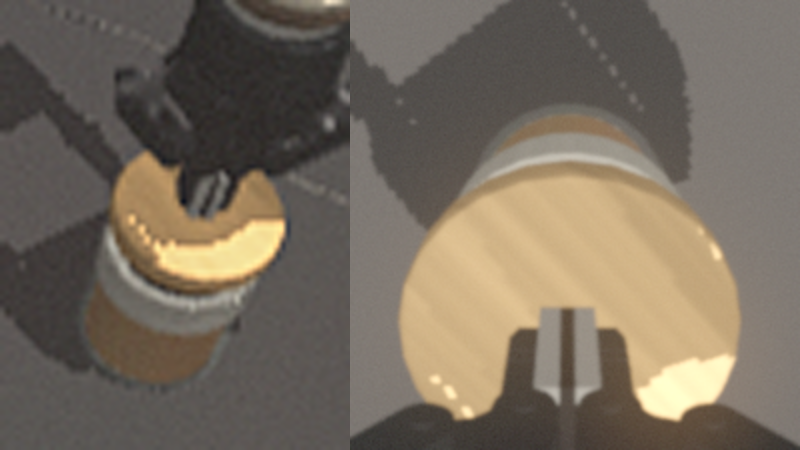

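The left panel shows the tips on the middle of the lid at about (208,212), with the jar upright. In the wrist panel the tips are at (568,308), near the disc centre at (570,320). Contact has been made. The force has a sideways part of -3.4 N in x, so I'll ease that off while pressing.

```bash

python3 -m inch '[[0,0,0,-0.002,0,0,0],[0,0,0,-0.002,0,0,0]]' | egrep 'pos|force'
python3 -m inch '[[0,0,0,0,0,-0.001,0],[0,0,0,0,0,-0.002,0],[0,0,0,0,0,-0.003,0]]'| egrep 'pos|force'
```

```text
tool_pos: [0.5673, 0.2903, 0.0966]
force: [0.9, -0.3, 4.7]
grip_force: 2.5
tool_pos: [0.5673, 0.2903, 0.0938]
force: [0.8, -0.9, 6.6]
grip_force: 3.2
```

```bash

python3 -m inch '[[0,0,0,0,0,-0.001,0],[0,0,0,0,0,-0.002,0],[0,0,0,0,0,-0.003,0],[0,0,0,0,0,-0.004,0]]' | egrep 'pos|force'
python3 -m inch '[[0,0,0,0,0,-0.001,0],[0,0,0,0,0,-0.002,0],[0,0,0,0,0,-0.003,0],[0,0,0,0,0,-0.004,0]]'| egrep 'pos|force'
python3 -m inch '[[0,0,0,0,0,-0.001,0],[0,0,0,0,0,-0.002,0]]'| egrep 'pos|force'
```

```text
tool_pos: [0.5673, 0.2903, 0.0897]
force: [0.3, -0.4, 6.2]
grip_force: 3.2
tool_pos: [0.5673, 0.2904, 0.0857]
force: [0.5, -1.0, 6.8]
grip_force: 3.2
tool_pos: [0.5673, 0.2903, 0.0837]
force: [0.4, 0.2, 6.4]
grip_force: 3.2
```

```bash

for k in 1; do python3 -m inch '[[0,0,0,0,0,-0.001,0],[0,0,0,0,0,-0.002,0]]' | egrep 'pos|^force'; done
python3 -m inch '[[0,0,0,0,0,-0.001,0],[0,0,0,0,0,-0.002,0]]'| egrep 'pos|^force'
python3 -m inch '[[0,0,0,0,0,-0.001,0],[0,0,0,0,0,-0.001,0]]'| egrep 'pos|^force'
```

```text
tool_pos: [0.5673, 0.2903, 0.0817]
force: [1.2, -1.1, 7.1]
tool_pos: [0.5674, 0.2904, 0.0803]
force: [-2.0, -0.3, 13.1]
tool_pos: [0.5674, 0.2904, 0.0803]
force: [-2.8, -1.4, 14.8]
```

```bash

python3 -m inch '[[0,0,0,0,0,-0.002,0],[0,0,0,0,0,-0.004,0],[0,0,0,0,0,-0.004,0]]'| egrep 'clock|pos|^force|width'
python3 - <<'E'
from plant import env
import cv2,numpy as np
s=env.snapshot("scene")
a=cv2.resize(s["img"][150:240,390:460,::-1],None,fx=5,fy=5,interpolation=2)
cv2.imwrite("pics/c5.png",a)
E
```

```text
clock: 8.1
tool_pos: [0.568, 0.2907, 0.0802]
force: [-11.4, -5.7, 33.4]
gripper_width: 0.004
```

View pics/c5.png

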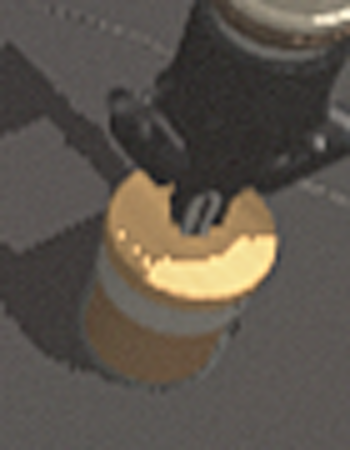

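The crop shows lid A's disc sitting on the band at about (190,300), with no dark plug showing and the jar unmoved. The 33 N hard stop confirms it is home. I'll lift straight up and go over to lid B.

```bash

python3 -m inch '[[0,0,0,0,0,0.005,0],[0,0,0,0,0,0.03,0],[0,0,0,0,0,0.07,0],[0,0,0,0,0,0.08,0]]'| egrep 'clock|pos|^force'
python3 -m inch '[[0,0,0,-0.014,-0.05,0,0],[0,0,0,-0.028,-0.1,0,0],[0,0,0,-0.043,-0.15,0,0],[0,0,0,-0.057,-0.2,0,0],[0,0,0,-0.070,-0.245,0,0],[0,0,0,-0.074,-0.262,-0.01,0],[0,0,0,-0.074,-0.262,-0.02,0],[0,0,0,-0.074,-0.262,-0.02,0]]'| egrep 'clock|pos|^force'
python3 - <<'E'
from plant import env
import cv2,numpy as np
w=env.snapshot("wrist");s=env.snapshot("scene")
b=cv2.resize(w["img"][60:335,140:415,::-1],(450,450))
a=cv2.resize(s["img"][140:230,290:360,::-1],None,fx=5,fy=5,interpolation=2)
cv2.imwrite("pics/c6.png",np.hstack([a,b]))
E
```

```text
clock: 8.65
tool_pos: [0.5674, 0.2906, 0.1559]
force: [1.2, 0.7, 0.6]
clock: 9.65
tool_pos: [0.4913, 0.0295, 0.1317]
force: [0.5, 0.3, 1.0]
```

View pics/c6.png

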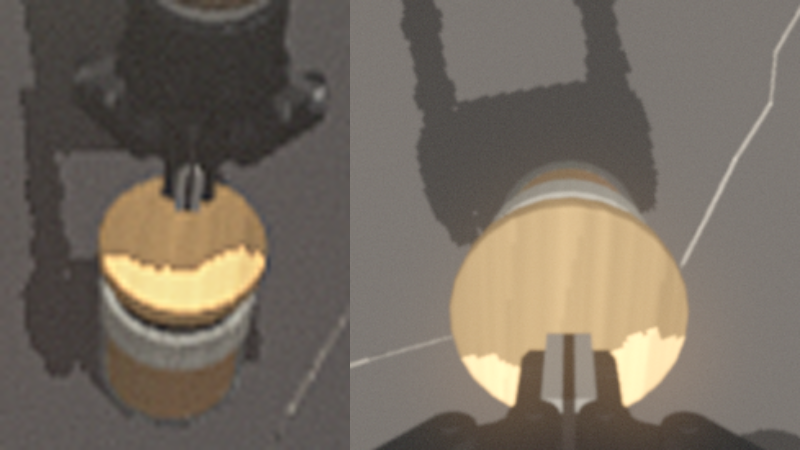

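In both panels the tips sit over lid B's middle: (190,208) above the disc centre at (183,245) in the scene view, and (568,335) against (569,310) in the wrist view. I'll press it down the same way, using force to find the stop. All ten views are now used.

```bash

python3 -m inch '[[0,0,0,0,-0.002,-0.008,0],[0,0,0,0,-0.002,-0.016,0],[0,0,0,0,-0.002,-0.022,0],[0,0,0,0,-0.002,-0.025,0],[0,0,0,0,-0.002,-0.028,0]]'| egrep 'clock|pos|^force'
python3 -m inch '[[0,0,0,0,0,-0.002,0],[0,0,0,0,0,-0.004,0]]'| egrep 'clock|pos|^force'
python3 -m inch '[[0,0,0,0,0,-0.002,0],[0,0,0,0,0,-0.004,0]]'| egrep 'clock|pos|^force'
```

```text
clock: 10.38
tool_pos: [0.4925, 0.0261, 0.1055]
force: [0.7, -0.3, 0.5]
clock: 10.62
tool_pos: [0.4925, 0.0261, 0.1017]
force: [0.2, -0.4, -0.4]
clock: 10.88
tool_pos: [0.4926, 0.0261, 0.0983]
force: [-3.1, 0.4, 6.3]
```

```bash

python3 -m inch '[[0,0,0,-0.002,0,0,0],[0,0,0,-0.002,0,-0.001,0],[0,0,0,-0.002,0,-0.003,0]]'| egrep 'clock|pos|^force'
python3 -m inch '[[0,0,0,0,0,-0.001,0],[0,0,0,0,0,-0.003,0],[0,0,0,0,0,-0.005,0]]'| egrep 'clock|pos|^force'
python3 -m inch '[[0,0,0,0,0,-0.002,0],[0,0,0,0,0,-0.004,0]]'| egrep 'clock|pos|^force'
```

```text
clock: 11.25
tool_pos: [0.4912, 0.026, 0.0957]
force: [-1.4, 1.0, 5.9]
clock: 11.62
tool_pos: [0.4911, 0.026, 0.0906]
force: [-1.1, 0.1, 6.8]
clock: 11.88
tool_pos: [0.4911, 0.026, 0.0866]
force: [-0.6, 0.0, 6.2]
```

```bash

python3 -m inch '[[0,0,0,0,0,-0.001,0],[0,0,0,0,0,-0.003,0]]'| egrep 'clock|pos|^force'
python3 -m inch '[[0,0,0,0,0,-0.001,0],[0,0,0,0,0,-0.003,0]]'| egrep 'clock|pos|^force'
python3 -m inch '[[0,0,0,0,0,-0.001,0],[0,0,0,0,0,-0.002,0]]'| egrep 'clock|pos|^force'
```

```text
clock: 12.12
tool_pos: [0.4912, 0.026, 0.0836]
force: [-0.6, -0.2, 6.5]
clock: 12.38
tool_pos: [0.4911, 0.026, 0.0806]
force: [0.3, 0.2, 6.2]
clock: 12.62
tool_pos: [0.4913, 0.026, 0.0802]
force: [-8.4, 0.7, 23.4]
```

It stops at the same TCP height as lid A (0.0802) with a hard force rise, so lid B is home too. I'll lift clear and check both lids against their start pictures numerically.

```bash

python3 -m inch '[[0,0,0,0,0,-0.001,0],[0,0,0,0,0,-0.001,0],[0,0,0,0,0,0.005,0],[0,0,0,0,0,0.03,0],[0,0,0,0,0,0.08,0],[0,0,0,0,0,0.13,0],[0,0,0,0,0,0.15,0],[0,0,0,0,0,0.15,0]]'| egrep 'clock|pos|^force'
python3 - <<'E'
from plant import env
import cv2,pickle
o=pickle.load(open("d.pkl","rb"))["scene"]["img"];n=env.snapshot("scene")["img"]
for nm,(x,y,w,h) in dict(A_base=(405,212,35,16),B_base=(308,207,36,16),closed=(218,188,40,50),bottle=(115,190,45,60)).items():
    t=o[y:y+h,x:x+w];r=cv2.matchTemplate(n[y-6:y+h+6,x-6:x+w+6],t,cv2.TM_CCOEFF_NORMED);_,m,_,l=cv2.minMaxLoc(r);print(nm,round(m,3),l[0]-6,l[1]-6)
for x in(429,326):print([int(v) for v in o[195:226,x].mean(1)],[int(v) for v in n[195:226,x].mean(1)])
E
```

```text
clock: 13.62
tool_pos: [0.4912, 0.026, 0.2289]
force: [0.1, -0.2, -0.1]
A_base 0.955 0 0
B_base 0.78 0 0
closed 0.999 0 0
bottle 0.992 0 0
[211, 210, 210, 207, 207, 207, 211, 210, 218, 190, 113, 107, 85, 53, 77, 158, 159, 111, 108, 115, 123, 107, 86, 86, 88, 86, 87, 87, 85, 87, 92] [209, 210, 213, 217, 214, 211, 212, 211, 212, 208, 206, 203, 209, 215, 179, 93, 96, 113, 111, 112, 111, 106, 90, 84, 87, 86, 90, 89, 84, 83, 93]
[210, 211, 210, 210, 210, 213, 209, 158, 103, 94, 58, 83, 159, 158, 110, 110, 111, 119, 116, 94, 86, 89, 90, 89, 86, 92, 89, 93, 88, 76, 84] [215, 210, 211, 210, 211, 211, 210, 209, 210, 210, 214, 176, 102, 103, 104, 112, 110, 110, 107, 93, 87, 85, 88, 85, 90, 85, 87, 91, 87, 74, 78]
```

The dark plug is gone on both lids, the bases haven't shifted, and the closed jar and bottle haven't moved.

```bash
python3 -c "
from plant import env
print(env.job_done())"
```

```text
the job is handed in; nothing more can be done
None
```

Both raised lids are pressed fully home and the job is handed in at about 13.7 s; image matching showed no shift in either jar, the closed jar or the bottle.

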